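# Set the length stop of a rod-cutting gauge

## Task

Set the length stop of the rod gauge to the tall index clip: flip the carriage's clamp lever open until it stands upright, wind the handwheel by its handle until the carriage's pointer is in line with the tall blade clip on the scale (not the low round one), then press the clamp lever fully down again so that the carriage stays there. Leave the things around the gauge where they are.

Things in the scene. Friction and masses are not known exactly. Their poses are not given: they have to be found in the camera images.
- gauge: Rod gauge: grey base plate 190 x 460 x 16 mm fixed to the bench. Origin at bench level, 45 mm nearer the robot than the plate's centre and 20 mm towards the wheel; x away from the robot, y to the left along the bed, z up (yaw within 0.2 rad). Gearbox with handwheel at y = -130 mm; scale ledge at x = 80 to 130, y = 5 to 195 mm, top 50 mm up. Rod rest 115 mm high at x = 30, y = 235.
- wheel_center (a point): Centre of the dark handwheel (rim 130 mm across, 14 mm thick), on its shaft, 125 mm above the bench. Its z axis is the shaft, pointing up and towards the robot, 35 deg from vertical.
- wheel (a joint): Handwheel angle, rad; positive anticlockwise seen facing the wheel. 12 mm of travel a turn: anticlockwise drives the carriage to gauge +y (away from the wheel), clockwise to -y. The nut has about 3 mm of backlash, so the carriage lags at first and after a reversal. Takes 0.12 N m (2 to 3 N at the handle); stays where left; the screw cannot be driven by pushing the carriage.
- handle_grip (a point): Point on the axis of the black crank handle, 24 mm in diameter, 58 mm long, standing square on the wheel 50 mm from the shaft and spinning freely on its pin. The point lies 48 mm above the wheel's mid-plane; the handle goes on 24 mm beyond it and 34 mm below it. Its z axis is along the handle, parallel to the shaft.
- lever (a joint): Clamp lever angle, rad: 0 = closed (level, pointing at the robot, against its stop), 1.57 = upright, 1.75 = fully open. Starts closed. Friction (0.45 N m) holds it wherever it is left; a spring that pushes it open adds up to 0.25 N m as it closes: pressing it home takes about 8 N at the grip.
- lever_grip (a point): Centre of the black round grip (22 mm in diameter, 22 mm wide in gauge y) at the lever's end, 85 mm from the pivot, about 93 mm above the bench when closed; a steel bar 12 mm wide, 10 mm thick joins it to the pivot. Below the closed grip is free space down to the base plate (16 mm up).
- lever_pivot (a point): Pivot of the clamp lever, 91 mm above the bench, on the carriage (86 mm in x, 64 mm in y, flat top 76 mm up, stop plate on its +y side to 128 mm). Hinge axis along gauge y. The carriage slides in gauge y, at most 45 mm either way from y = 100 mm.
- pointer (a point): Tip of the steel pointer (3 mm wide) that sticks out of the carriage's far side over the scale, 55 mm above the bench; it travels with the carriage along gauge y.
- tall_mark (a point): Foot of the tall index clip, on its face towards the pointer, 55 mm above the bench, in the plane of its upright steel blade (3 mm thick in y, 20 mm in x, top 118 mm up). In line when the pointer has this point's gauge y. Fixed. The tall clip may be on either side of the pointer, 10 to 27 mm off at the start; a low clip (round top, 18 mm high) is on the other side.
- rod_box: Bystander: black open box of loose rods, 130 x 170 x 85 mm, rods to 120 mm high, on the bench; origin under its centre.
- tin: Bystander: upright tin, 80 mm across, 110 mm high; origin under its centre.
- jar: Bystander: upright clear jar, 84 mm across, 100 mm high; origin under its centre.
- brush: Bystander: brush, 170 mm long, lying on the bench; origin under its middle, x along it.

How it is judged (in metres and radians):
On the way, in this order (a step that is already met when the one before it is completed fails the run):
1. the clamp lever is open (1.2 rad or more) before the carriage has been driven 5 mm (value of joint lever above 1.2 rad and distance of pointer from where it was at the start of the episode below 0.005 m), for 0.1 s.
2. with the lever still open (over 1.0 rad), the pointer is within 2.5 mm of the tall clip's line (value of joint lever above 1 rad and y of pointer in the frame of tall_mark between -0.0025 and 0.0025 m), for 0.3 s.
3. the lever is pressed fully down (below 0.1 rad) (value of joint lever below 0.1 rad), for 0.2 s.
At the end, for the whole second after the job is handed in: The pointer stands within 2.5 mm (along the scale) of the tall clip's line, the clamp lever is down (below 0.12 rad), and the handwheel is at rest (value of joint lever below 0.12 rad and y of pointer in the frame of tall_mark between -0.0025 and 0.0025 m and velocity of joint wheel between -0.1 and 0.1 rad/s); the robot touches nothing.
It fails at once if a bystander (rod box, tin, jar or brush) is shifted by more than 20 mm (distance of any of rod_box, tin, jar, brush from where it was at the start of the episode above 0.02 m).
It also fails if it takes over 72 s, if anything falls off the work surface, if the arm or the gripper's body presses on something with over 40 N, if the wrist force passes 120 N, or if a joint passes its speed limit or range.

## Robot

A 6-joint arm with a two-finger parallel gripper is mounted at the origin on the work surface. World frame = base frame: x ahead of the robot, y to its left, z up, the work surface at z = 0. Lengths are in mm, angles in rad, forces in N, time in s.
With the tool pointing down it reaches from about 300 to 775 mm from the base axis. Payload 14.6 kg.
Tool frame: the origin (TCP) lies on the centre line of the jaws, within the pads' length; the fingertips stand manip.tcp_to_tips ahead of it and the grasp point (between the pads) lies 5 mm behind it (manip.tcp_to_tips is the distance from the TCP to the fingertips, in mm); z points along the fingers, y is the direction in which the jaws open and shut (so a half turn about z gives the same grasp; the last joint's range is limited). The gripper opens to 94 mm and grips with 3 to 60 N. Pads are 16 mm wide; open, the fingers measure 119 mm over their backs; the gripper's body (75 mm by 177 mm) begins 78 mm behind the grasp point.
Start: joints at [-0.067, 0.3, 1.521, -0, 1.321, -0.067], TCP at [549.99, -0.002, 219.446] pointing down, gripper open.
Joint ranges: [-3.03, 3.03], [-0.79, 2.21], [0.23, 2.52], [-1.04, 4.18], [0, 3.07], [-2.55, 2.55]. Speed limits (rad/s): [2.22, 2.22, 2.57, 3.14, 3.14, 3.14].

## Interface

Orientations are given as [roll, pitch, yaw] about the fixed x, y, z axes, in that order (R = Rz(yaw) Ry(pitch) Rx(roll)).
In Python, from cell import manip, optics, workorder gives the robot as it stands. The module is installed in compiled form; this text tells all that it offers.
- The arm moves only by the tool jog_arm, never from a script. Its argument "deltas" is text: rows parted by semicolons, each of 5 numbers parted by spaces: the shift along the tool's x, y, z in mm, then the turn about the tool's z in rad, then the finger opening in mm, from 0 to 94. In form: tx ty tz twist grip; .... A call has exactly 10 rows; each row is the pose to reach, as a shift and turn from the pose commanded when the call began, along the tool's axes at that moment; what a row does not reach only later rows make up. A row lasts 1/8 s, in which the tool goes at most 62.5 mm and 10.7 degrees, less where a joint would pass 70% of its speed; a pose out of reach is approached as far as the arm can. A call with a gripper value outside its range is refused whole. The fingers move at their own pace and stop on an object; "squeeze" is the grip in N (left out, the last holds). Time passes only in rows, so rows that repeat a pose let the fingers close, or fill a call up. It gives the time, the measured TCP pose, the force and the opening at its end, in the units of the state.
- manip.read_state(): the state, without advancing time (a new reading comes with each control period).
- optics.camera(name): name is "scene" or "side" or "wrist"; returns (picture, depth): 400x640x3 uint8, red, green, blue; 400x640 float32, mm along the optical axis (not along the pixel's ray), 0 where there is no reading.
- optics.get_calibration(name): a dict with "intrinsics" (3x3 intrinsics, pixels), "R" (3x3) and "t" (3): a world point X has camera coordinates R X + t; the wrist camera has in their place "hand_eye" (4x4, takes a point from camera to tool coordinates, whose origin is the TCP and whose axes are the flange's). Camera axes: x right, y down, z forward; pixel columns grow to the right and rows downward; lengths in mm; the calibration is good to about 2 mm. A picture is of the moment at which its call begins: read the wrist's pose just before it. get_calibration takes no time and is no camera call.
- workorder.sign_off(): hands the job in, once; it reports no verdict.
The state is a dict: "clock": time; "joints": joint angles; "qd": joint speeds; "effort": joint torques, N m; "eef_pos": TCP position; "eef_rot": TCP orientation; "wrist_force": force on the tool from outside, world axes, zero at the start; "moment": the same for the moment, N m; "finger_gap": finger opening in mm.
Only numpy, scipy, OpenCV 4.12 (cv2) and the standard library are available. Lean on these libraries where they do the work, as an engineer would, in place of code of your own. Each camera call takes 0.05 s, during which the arm holds its last target.

## Working session

There is one attempt and no reset: what is moved stays moved. The work goes in short steps, Python scripts to look and compute and a tool call to move; the robot and the scene stay as the last step left them, time stands still between calls to the robot, and variables do not carry over. Pictures are saved under pics/ and viewed, and the job is handed in when it is done.

Besides the shell and the picture viewer there is one more tool, called as name(argument=value, ...) on one line, values as JSON. jog_arm: Moves the arm, as the interface text tells. Its arguments: {"type":"object","properties":{"deltas":{"type":"string"},"squeeze":{"type":"number"}},"required":["deltas"]}

```bash
mkdir -p pics; ls; python3 - <<'E'
from cell import manip, optics, workorder
import cv2
s=manip.read_state();print(s, manip.tcp_to_tips)
for n in ("scene","side","wrist"):
    p,d=optics.camera(n);cv2.imwrite(f"pics/{n}0.png",p[:,:,::-1])
    c=optics.get_calibration(n);print(n,{k:(v.round(3).tolist() if hasattr(v,'round') else v) for k,v in c.items()}, (d>0).mean())
E
```

```text
pics
{'clock': 0.0, 'joints': array([-6.65942906e-02,  3.00488586e-01,  1.52155075e+00, -2.57468389e-05,
        1.32072643e+00, -6.65793719e-02]), 'qd': array([-0.00031756, -0.00131199,  0.00095518, -0.00265093, -0.00084988,
       -0.0003056 ]), 'effort': array([-1.53750298e-03, -5.31805658e+01, -3.52735734e+01,  7.07558286e-02,
        2.43994006e-02, -4.79655944e-05]), 'eef_pos': array([5.49758122e+02, 9.92204040e-03, 2.18889567e+02]), 'eef_rot': array([-3.14042048e+00, -5.31642853e-05,  1.57078776e+00]), 'wrist_force': array([ 0.10829385, -0.30479162, -0.43209388]), 'moment': array([-0.00693619,  0.03734097, -0.00226485]), 'finger_gap': 94.17595598938989} 14.0
scene {'intrinsics': [[466.354, 0.0, 321.055], [0.0, 466.354, 198.755], [0.0, 0.0, 1.0]], 'R': [[-0.778, 0.629, 0.008], [0.531, 0.663, -0.529], [-0.337, -0.407, -0.849]], 't': [412.428, -265.586, 1462.651]} 0.99586328125
side {'intrinsics': [[465.636, 0.0, 323.628], [0.0, 465.636, 194.477], [0.0, 0.0, 1.0]], 'R': [[0.992, -0.127, 0.004], [-0.068, -0.562, -0.824], [0.107, 0.817, -0.566]], 't': [-536.024, 164.46, 1415.67]} 0.996234375
wrist {'intrinsics': [[324.406, 0.0, 314.831], [0.0, 324.406, 198.321], [0.0, 0.0, 1.0]], 'hand_eye': [[0.001, -0.967, -0.254, 72.842], [1.0, 0.001, 0.0, -0.083], [-0.0, -0.254, 0.967, -165.459], [0.0, 0.0, 0.0, 1.0]]} 0.99604296875
```

View pics/scene0.png

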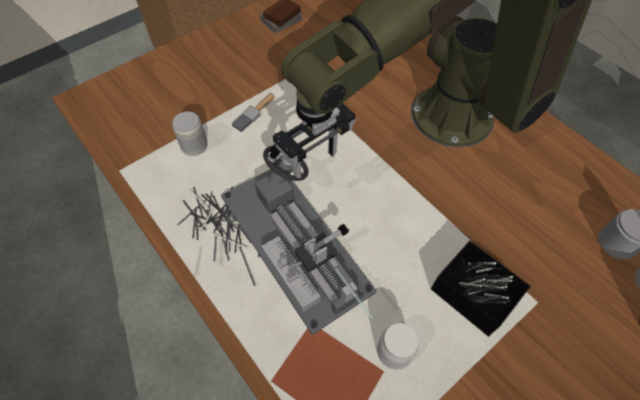

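View pics/side0.png

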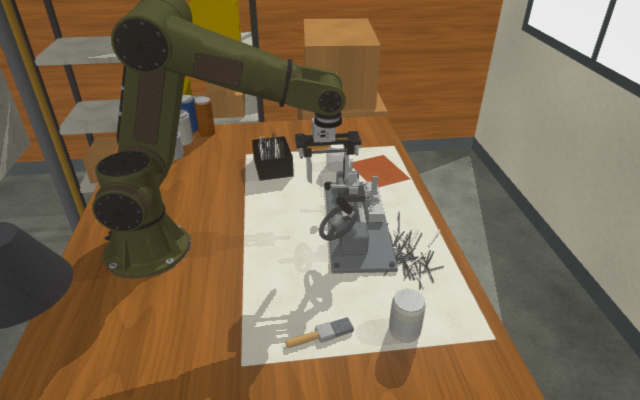

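View pics/wrist0.png

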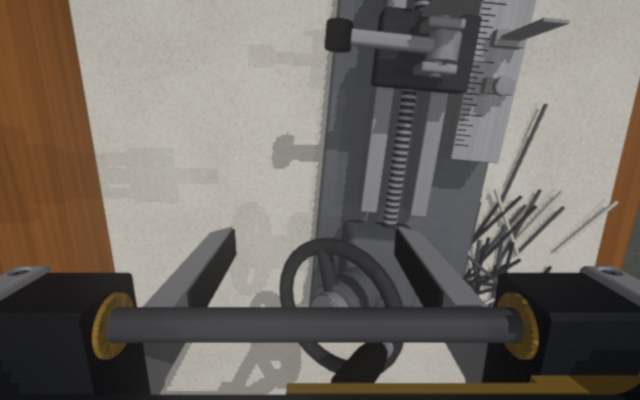

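```bash
cat > h.py <<'E'
import numpy as np, cv2
from cell import manip, optics, workorder
from scipy.spatial.transform import Rotation as Ro
def grab(name,fn=None):
    s=manip.read_state(); p,d=optics.camera(name); c=optics.get_calibration(name)
    if name=="wrist":
        T=np.eye(4);T[:3,:3]=Ro.from_euler('xyz',s['eef_rot']).as_matrix();T[:3,3]=s['eef_pos']
        W=T@np.array(c['hand_eye'])
    else:
        W=np.eye(4);R=np.array(c['R']);W[:3,:3]=R.T;W[:3,3]=-R.T@np.array(c['t'])
    K=np.array(c['intrinsics'])
    if fn:
        cv2.imwrite(f"pics/{fn}.png",p[:,:,::-1]); np.savez(f"pics/{fn}.npz",p=p,d=d,W=W,K=K)
    return p,d,W,K
def load(fn):
    z=np.load(f"pics/{fn}.npz"); return z['p'],z['d'],z['W'],z['K']
def ray(W,K,uv):
    r=np.linalg.inv(K)@np.array([uv[0],uv[1],1.]); return W[:3,3],W[:3,:3]@r
def plane(W,K,uv,z):
    o,r=ray(W,K,uv); return o+r*(z-o[2])/r[2]
def dep(W,K,d,uv):
    o,r=ray(W,K,uv); return o+r*d[int(uv[1]),int(uv[0])]
def tri(a,b):
    # two (o,r): midpoint and gap
    (o1,r1),(o2,r2)=a,b
    A=np.stack([r1,-r2],1); t=np.linalg.lstsq(A,o2-o1,rcond=None)[0]
    p,q=o1+t[0]*r1,o2+t[1]*r2; return (p+q)/2,np.linalg.norm(p-q)
def proj(W,K,X):
    c=W[:3,:3].T@(np.asarray(X)-W[:3,3]); u=K@c; return u[:2]/u[2]
def crop(fn,x0,y0,x1,y1,k,out):
    p=load(fn)[0]; cv2.imwrite(f"pics/{out}.png",cv2.resize(p[y0:y1,x0:x1,::-1],None,fx=k,fy=k,interpolation=cv2.INTER_CUBIC))
E
python3 - <<'E'
from h import *
p,d,W,K=grab("wrist","w1")
for uv in [(338,35),(440,30),(425,60),(497,85),(560,22),(505,38),(340,242),(395,300),(330,305),(365,365),(470,150),(540,150),(200,150)]:
    print(uv,dep(W,K,d,uv).round(1))
crop("w1",260,0,660-20,200,2,"w1c")
crop("w1",240,200,480,400,3,"w1d")
for n in("scene","side"): grab(n,n+"1")
crop("scene1",220,130,420,330,3,"s1c")
crop("side1",270,140,470,290,4,"s1d")
E
```

```text
(338, 35) [567.7 131.7 108.2]
(440, 30) [649.2 137.  100.8]
(425, 60) [642.7 116.4  89.8]
(497, 85) [717.3  98.1  69.2]
(560, 22) [732.  138.6 117.8]
(505, 38) [720.7 138.4  65.5]
(340, 242) [571.1 -32.9 127.5]
(395, 300) [612.4 -68.2 159.5]
(330, 305) [562.8 -86.5 138.1]
(365, 365) [584.7 -96.2 196. ]
(470, 150) [708.8  36.5  50. ]
(540, 150) [8.148e+02 3.110e+01 3.000e-01]
(200, 150) [414.9  31.1   2.1]
```

View pics/w1c.png

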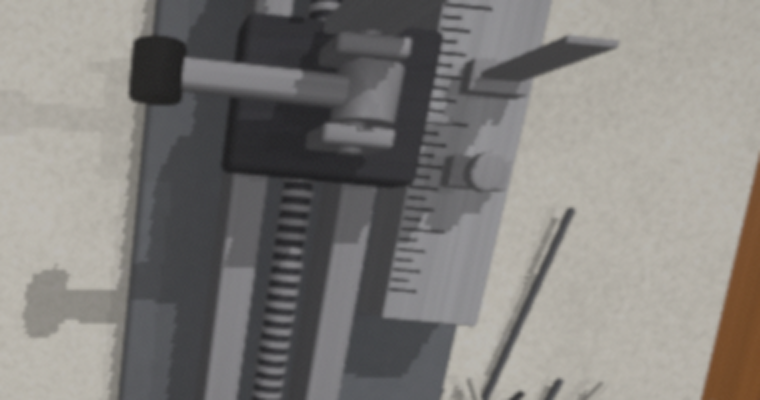

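View pics/w1d.png

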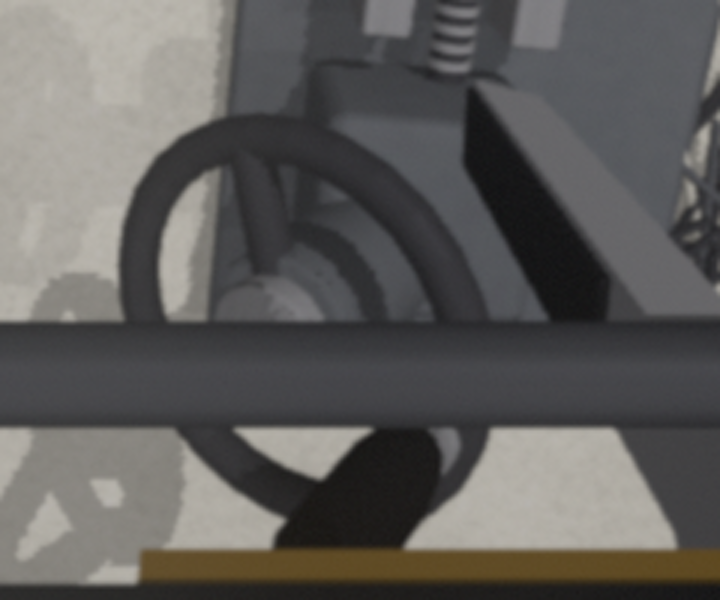

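View pics/s1c.png

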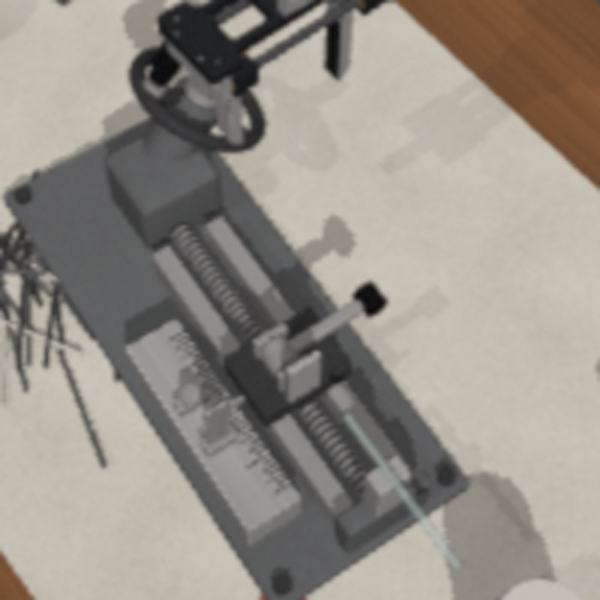

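View pics/s1d.png

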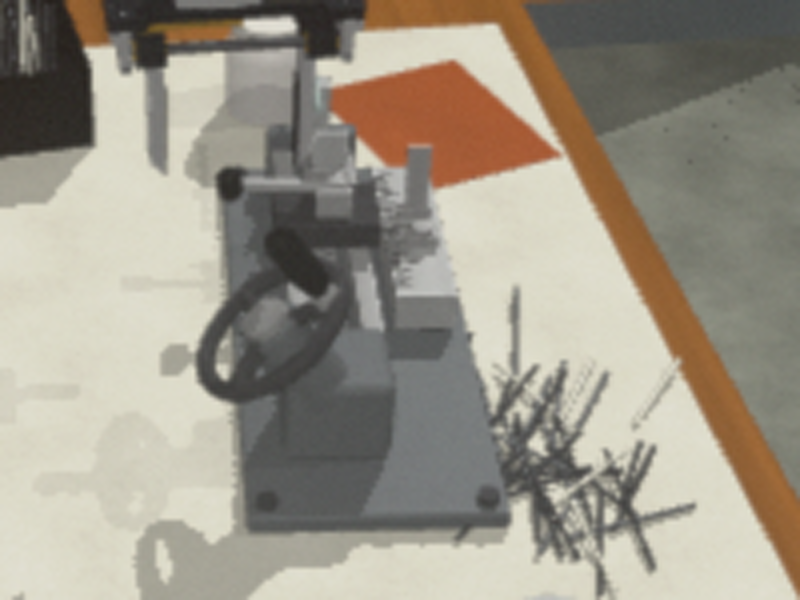

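```bash
python3 - <<'E'
from h import *
p,d,W,K=load("w1")
def yaw(a,b,z):
    A,B=plane(W,K,a,z),plane(W,K,b,z); v=B-A; print(A.round(1),B.round(1),"yaw",np.arctan2(-v[0],v[1]).round(4))
yaw((320,200),(337.5,0),16); yaw((497.5,162.5),(536.5,0),50)
# black grip mask on d
m=(p.max(2)<45).astype(np.uint8)
n,l,s,c=cv2.connectedComponentsWithStats(m)
for i in range(1,n):
    if s[i,4]>80: 
        ys,xs=np.where(l==i); P=np.array([dep(W,K,d,(x,y)) for x,y in zip(xs,ys)])
        print(s[i],c[i].round(1),np.median(P,0).round(1),P.min(0).round(),P.max(0).round())
# wheel plane via depth
m=[]
for v in range(230,385):
  for u in range(275,410):
    X=dep(W,K,d,(u,v))
    if p[v,u].max()<90 and 85<X[2]<170: m.append(X)
print(len(m))
# all points cloud of gauge yaw from base plate: points z~16
us,vs=np.meshgrid(np.arange(640),np.arange(400)); 
o=W[:3,3]; R=np.stack([us,vs,np.ones_like(us)],-1)@np.linalg.inv(K).T@W[:3,:3].T; X=o+R*d[...,None]
# ledge points
k=(abs(X[...,2]-50)<2)&(X[...,0]>650)
r=cv2.minAreaRect(X[k][:,:2].astype(np.float32)); print("ledge",k.sum(),r)
for n in("scene1","side1"):
    p,d,W,K=load(n); R=np.stack([us,vs,np.ones_like(us)],-1)@np.linalg.inv(K).T@W[:3,:3].T; X=W[:3,3]+R*d[...,None]
    k=(abs(X[...,2]-16)<3)&(X[...,0]>500)&(X[...,0]<850)&(abs(X[...,1])<350)&(p.max(2)<130)
    k2=cv2.morphologyEx(k.astype(np.uint8),cv2.MORPH_OPEN,np.ones((3,3)))>0
    r=cv2.minAreaRect(X[k2][:,:2].astype(np.float32)); print(n,k2.sum(),r)
    k=(abs(X[...,2]-50)<2.5)&(X[...,0]>650)&(X[...,0]<850)&(abs(X[...,1])<350)
    k2=cv2.morphologyEx(k.astype(np.uint8),cv2.MORPH_OPEN,np.ones((3,3)))>0
    r=cv2.minAreaRect(X[k2][:,:2].astype(np.float32)); print(n,k2.sum(),r)
E
```

```text
[555.8 -25.8  16. ] [572.5 183.7  16. ] yaw -0.0797
[738.8  23.6  50. ] [753.1 173.6  50. ] yaw -0.095
[411  16  14  19 104] [416.6  26.5] [637.7 144.3  76.3] [550.  73.  74.] [643. 154. 384.]
[326  19  27  33 740] [338.5  35. ] [568.3 132.1 106.5] [550.  73.  92.] [579. 144. 384.]
[371  49  92  44 570] [401.9  80.3] [624.3  98.1  74.5] [550.  73.  60.] [683. 129. 384.]
[389  52  39  31 577] [407.   66.7] [631.4 112.   76.2] [550.  73.  73.] [650. 125. 384.]
[ 395  230   48   79 1563] [417.6 274.4] [596.7   2.2 250.7] [550.  -8. 207.] [599.  73. 384.]
[189 257  39  51 910] [205.8 285.2] [502.7   0.9 258.6] [502.  -8. 225.] [550.  73. 384.]
[353 260  38  49 143] [374.6 284.4] [598.2 -57.4 153.3] [550. -74. 138.] [608.  73. 384.]
[    0   273   236   127 14981] [ 67.6 343.7] [495.8  24.4 325.9] [479.  -8. 306.] [550.  73. 384.]
[  482   272   158   111 12556] [567.6 329.2] [605.1  28.5 325. ] [ 550. -124.    7.] [845.  73. 384.]
[ 320  342   67   40 1676] [358.9 363.6] [581.8 -97.3 191.5] [ 550. -155.  124.] [608.  73. 384.]
[ 237  383  403   17 2164] [465.1 396.5] [578.9  22.5 336.1] [536.  17. 329.] [617.  73. 384.]
5993
ledge 8733 ((701.84814453125, 69.6670150756836), (216.0900421142578, 82.80323028564453), 84.81608581542969)
scene1 2181 ((657.473388671875, 46.47004699707031), (458.5643615722656, 189.05784606933594), 84.96327209472656)
scene1 629 ((706.5247192382812, 101.85490417480469), (262.50714111328125, 81.55815124511719), 84.81075286865234)
side1 769 ((651.3086547851562, 19.589691162109375), (410.6228942871094, 183.4217529296875), 86.11151885986328)
side1 45 ((694.6832885742188, 51.14518737792969), (55.77692413330078, 76.0056381225586), 89.39019012451172)
```

jog_arm(deltas="20 3 0 0.166 70; 40 6 0 0.332 60; 60 9 0 0.498 50; 80 12 0 0.664 46; 95 14 0 0.83 46; 110 16 0 0.996 46; 120 18 5 1.162 46; 131 18 10 1.328 46; 131 18 15 1.494 46; 131 18 19 1.659 46", squeeze=15)

```text
clock: 1.55
eef_pos: [567.9, 131.1, 200.1]
eef_rot: [3.141, 0.0, -0.093]
wrist_force: [0.2, 0.3, -0.7]
finger_gap: 46.0
```

```bash
python3 - <<'E'
from h import *
grab("wrist","w2")
for n in("scene","side"): grab(n,n+"2")
crop("scene2",220,130,420,330,3,"s2c")
crop("side2",270,140,470,290,4,"s2d")
s=manip.read_state();print(s['eef_pos'],s['eef_rot'],s['clock'],s['joints'])
E
```

```text
[567.90767879 131.00206494 200.26682181] [ 3.14146553e+00  4.95995488e-04 -8.53806834e-02] 1.7 [ 1.63870359e-01  3.88558173e-01  1.44771325e+00 -8.72424657e-07
  1.30583325e+00  1.82004757e+00]
```

View pics/w2.png

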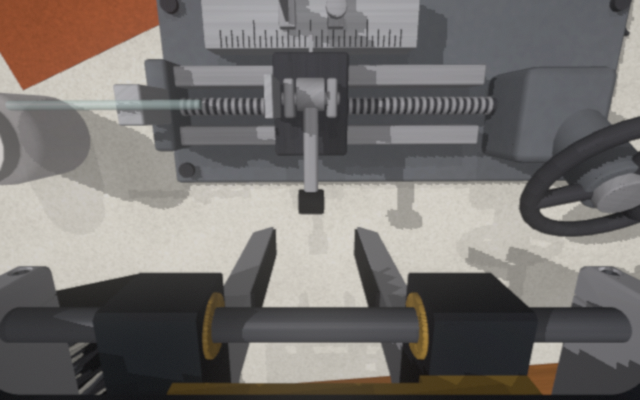

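View pics/s2c.png

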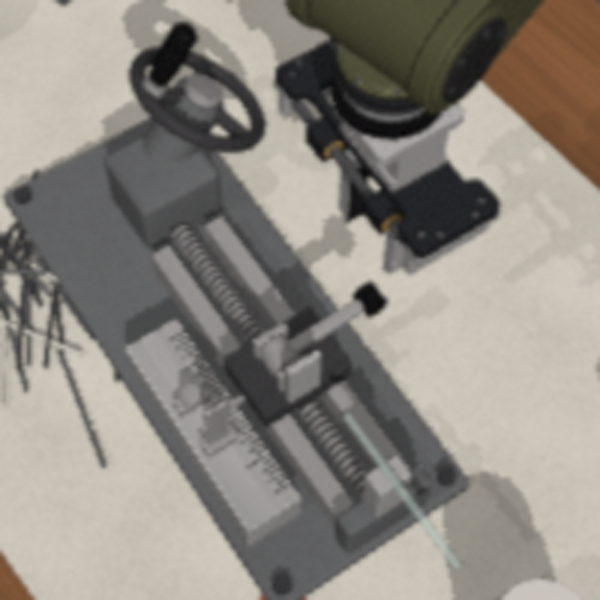

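View pics/s2d.png

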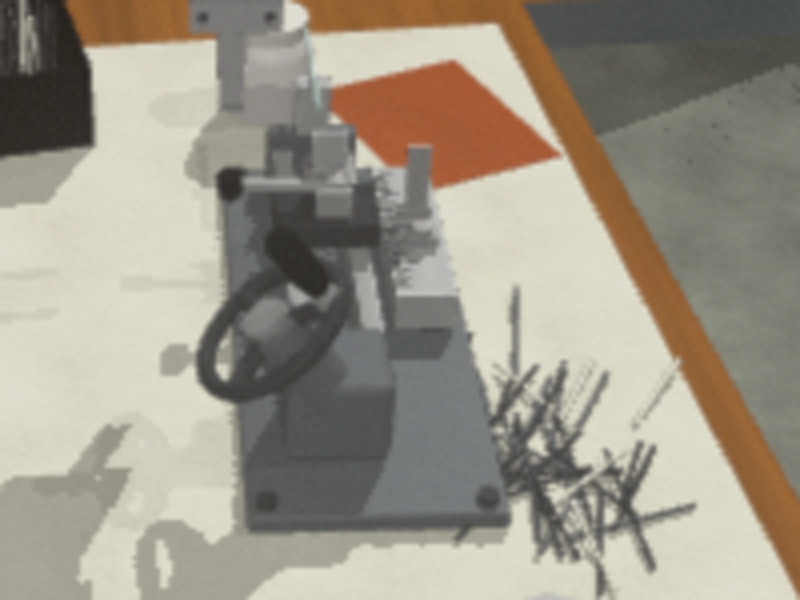

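```bash
python3 - <<'E'
from h import *
p,d,W,K=load("w2")
def yaw(a,b,z):
    A,B=plane(W,K,a,z),plane(W,K,b,z); v=A-B; print(A.round(1),B.round(1),"yaw",np.arctan2(-v[0],v[1]).round(4))
# ledge front edge at z 50, base near edge z 16
yaw((204,47),(418,47),50); yaw((180,182),(500,182),16)
p1,d1,W1,K1=load("w1")
print("grip tri",tri(ray(W1,K1,(338.5,35)),ray(W,K,(311.5,202))))
ps,ds,Ws,Ks=load("scene2");pe,de,We,Ke=load("side2")
def blob(p,box,thr):
    x0,y0,x1,y1=box; m=(p[y0:y1,x0:x1].max(2)<thr).astype(np.uint8); n,l,s,c=cv2.connectedComponentsWithStats(m)
    i=1+np.argmax(s[1:,4]); return c[i]+[x0,y0],s[i]
g1=blob(pe,(320,178,336,195),50); g2=blob(ps,(335,218,352,238),50); print(g1,g2)
G=tri(ray(We,Ke,g1[0]),ray(Ws,Ks,g2[0]));print("grip scene/side",G)
h1=blob(pe,(332,192,356,216),40); h2=blob(ps,(264,132,290,162),40); print(h1,h2)
print("handle",tri(ray(We,Ke,h1[0]),ray(Ws,Ks,h2[0])))
# ends of handle: side tip crop(280,238)/4+(270,140); scene tip (183,32)/3+(220,130)
print("tip",tri(ray(We,Ke,(278/4+270,240/4+140)),ray(Ws,Ks,(182/3+220,34/3+130))))
us,vs=np.meshgrid(np.arange(640),np.arange(400))
for nm,(p,d,W_,K_) in dict(scene=(ps,ds,Ws,Ks),side=(pe,de,We,Ke)).items():
    R=np.stack([us,vs,np.ones_like(us)],-1)@np.linalg.inv(K_).T@W_[:3,:3].T; X=W_[:3,3]+R*d[...,None]
    gy=np.array([.088,.9961]);k=(X[...,0]<680)&(X[...,0]>500)&(X[...,1]>-190)&(X[...,1]<-20)&(X[...,2]>75)&(p.max(2)<120)
    P=X[k]; print(nm,len(P),P.min(0).round(),P.max(0).round())
    # ransac plane with normal
    n=np.array([-np.sin(.611)*.9961,np.sin(.611)*.088,np.cos(.611)])
    s=P@n; h,e=np.histogram(s,30); print(h,e.round(0))
    np.save(f"pics/wp_{nm}.npy",P)
E
```

```text
[707.4 217.1  50. ] [689.6  26.2  50. ] yaw -0.0926
[582.  277.8  16. ] [549.4 -72.5  16. ] yaw -0.0929
grip tri (array([568.66792358, 133.28760553, 100.0578362 ]), np.float64(0.3574951285373284))
(array([328., 185.]), array([8, 7, 1, 1, 1], dtype=int32)) (array([342.94339623, 229.24528302]), array([ 4,  7,  9, 10, 53], dtype=int32))
grip scene/side (array([571.38940889, 133.85756655,  98.77929911]), np.float64(0.331045868301274))Traceback (most recent call last):
  File "<stdin>", line 15, in <module>
  File "<stdin>", line 12, in blob
    return _wrapfunc(a, 'argmax', axis=axis, out=out, **kwds)
    return bound(*args, **kwds)
ValueError: attempt to get argmax of an empty sequence
```

jog_arm(deltas="1 -2 30 0 46; 1 -2 60 0 46; 1 -2 90 0 46; 1 -2 108 0 46; 1 -2 108 0 40; 1 -2 108 0 20; 1 -2 108 0 15; 1 -2 108 0 15; 1 -2 108 0 15; 1 -2 108 0 15", squeeze=20)

```text
clock: 2.95
eef_pos: [569.7, 133.1, 93.5]
eef_rot: [-3.141, -0.002, -0.088]
wrist_force: [-1.3, 2.0, 7.3]
finger_gap: 21.8
```

```bash
python3 - <<'E'
from h import *
s=manip.read_state();print(s['eef_pos'],s['eef_rot'],s['clock'],s['wrist_force'])
grab("side","side3"); crop("side3",270,120,470,270,4,"s3d"); grab("wrist","w3")
ps,ds,Ws,Ks=load("scene2");pe,de,We,Ke=load("side2")
print("tip",tri(ray(We,Ke,(278/4+270,240/4+140)),ray(Ws,Ks,(182/3+220,34/3+130))))
print("root",tri(ray(We,Ke,(316/4+270,284/4+140)),ray(Ws,Ks,(162/3+220,76/3+130))))
us,vs=np.meshgrid(np.arange(640),np.arange(400))
gx=np.array([.9957,-.0924,0]);gy=np.array([.0924,.9957,0]);O=np.array([610,30,0])
for nm,(p,d,W_,K_) in dict(scene=(ps,ds,Ws,Ks),side=(pe,de,We,Ke)).items():
    R=np.stack([us,vs,np.ones_like(us)],-1)@np.linalg.inv(K_).T@W_[:3,:3].T; X=W_[:3,3]+R*d[...,None]
    Q=np.stack([(X-O)@gx,(X-O)@gy,X[...,2]],-1)
    k=(Q[...,0]>-110)&(Q[...,0]<70)&(Q[...,1]>-210)&(Q[...,1]<-50)&(Q[...,2]>78)&(Q[...,2]<230)
    n=np.array([-np.sin(.611),0,np.cos(.611)])
    s=Q[k]@n; h,e=np.histogram(s,np.arange(60,200,5)); print(nm,h,e)
    np.save(f"pics/wp_{nm}.npy",Q[k])
E
```

```text
[569.69083348 133.143914    93.536086  ] [-3.14088152e+00 -1.84442805e-03 -8.80466974e-02] 2.95 [-1.30887944  2.00307405  7.26902068]
tip (array([ 571.5578084 , -105.62003971,  205.39962281]), np.float64(3.7037939430725437))
root (array([ 596.90516825, -106.832595  ,  167.2961942 ]), np.float64(0.7214693508215962))
scene [ 58  64  58  58  29  18   0   0   5  25  38 151 296 271 103  13  10  15
  17  13  15  21  18  14  22  25  17] [ 60  65  70  75  80  85  90  95 100 105 110 115 120 125 130 135 140 145
 150 155 160 165 170 175 180 185 190 195]
side [ 14  15  23  23  15  10   0   3   5  26  28 109 263 230  79  22   7  11
  12  10  15  13  17  11  15  20  15] [ 60  65  70  75  80  85  90  95 100 105 110 115 120 125 130 135 140 145
 150 155 160 165 170 175 180 185 190 195]
```

View pics/s3d.png

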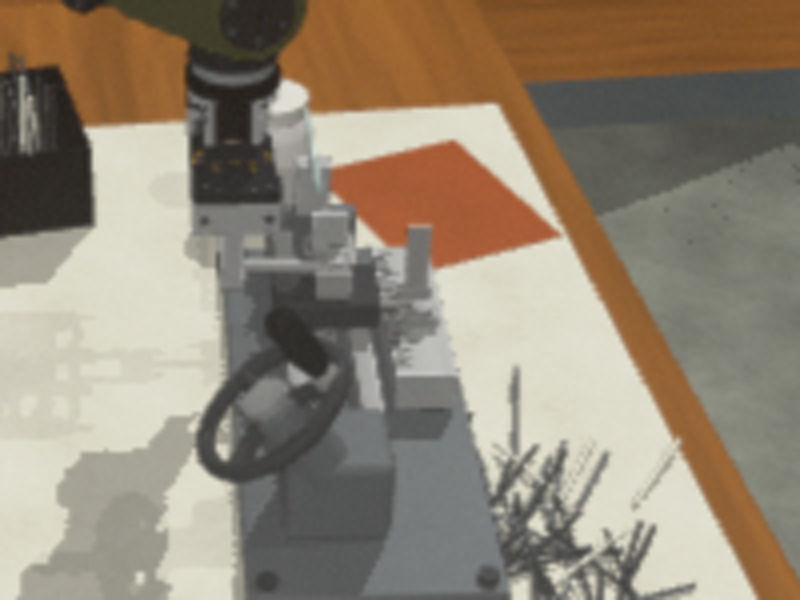

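View pics/w3.png

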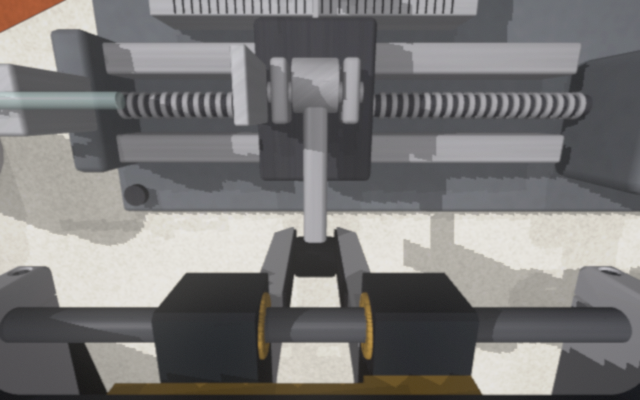

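jog_arm(deltas="0.4 0 -8.5 0 15; 2.6 0 -21 0 15; 7.4 0 -34.7 0 15; 14.8 0 -48 0 15; 24.6 0 -59.8 0 15; 36.2 0 -69.6 0 15; 49.5 0 -77.2 0 15; 62.3 0 -81.9 0 15; 74.8 0 -84.4 0 15; 85.8 0 -85 0 15")

```text
clock: 4.3
eef_pos: [654.5, 125.5, 178.1]
eef_rot: [3.142, 0.002, -0.088]
wrist_force: [-7.0, 3.1, -0.1]
finger_gap: 21.4
```

```bash
python3 - <<'E'
from h import *
s=manip.read_state();print(s['eef_pos'],s['clock'],s['wrist_force'],s['finger_gap'])
grab("side","side4"); crop("side4",270,120,470,270,4,"s4d")
from scipy.optimize import least_squares
for nm in ("scene","side"):
    Q=np.load(f"pics/wp_{nm}.npy"); n=np.array([-np.sin(.611),0,np.cos(.611)]);e1=np.array([np.cos(.611),0,np.sin(.611)])
    s=Q@n; k=(s>112)&(s<136); u=Q[k]@e1; v=Q[k][:,1]
    # robust annulus fit, rim mid radius ~58
    best=None
    f=least_squares(lambda q:np.clip(np.hypot(u-q[0],v-q[1])-58.5,-8,8),[np.median(u),-130],loss='soft_l1',f_scale=2); 
    r=np.hypot(u-f.x[0],v-f.x[1]); kk=(r>50)&(r<68)
    # plane fit
    A=np.c_[Q[k][kk],np.ones(kk.sum())]; c=Q[k][kk]; cc=c-c.mean(0); N=np.linalg.svd(cc)[2][2]
    print(nm,kk.sum(),f.x, np.median(s[k][kk]), N, "centre gauge",(f.x[0]*e1+(np.median(s[k][kk])-5)*n).round(1), np.histogram(r,np.arange(0,80,5))[0])
E
```

```text
[654.51296899 125.47374261 178.08879489] 4.3 [-6.98397046  3.14370825 -0.05635851] 21.398947996950188
scene 534 [  52.13236026 -127.55448246] 124.19005017492563 [ 0.57622105 -0.01119575 -0.8172172 ] centre gauge [-25.7   0.  127.5] [  4  19  63  80  53  20  17  19  15  28 112 279 141   2   0]
side 441 [  47.81240396 -133.52414805] 123.97076966193538 [ 0.5772602   0.00947263 -0.81650532] centre gauge [-29.1   0.  124.9] [  5  15  53  66  44  18  17  16  18  24  92 216 128   5   0]
```

View pics/s4d.png

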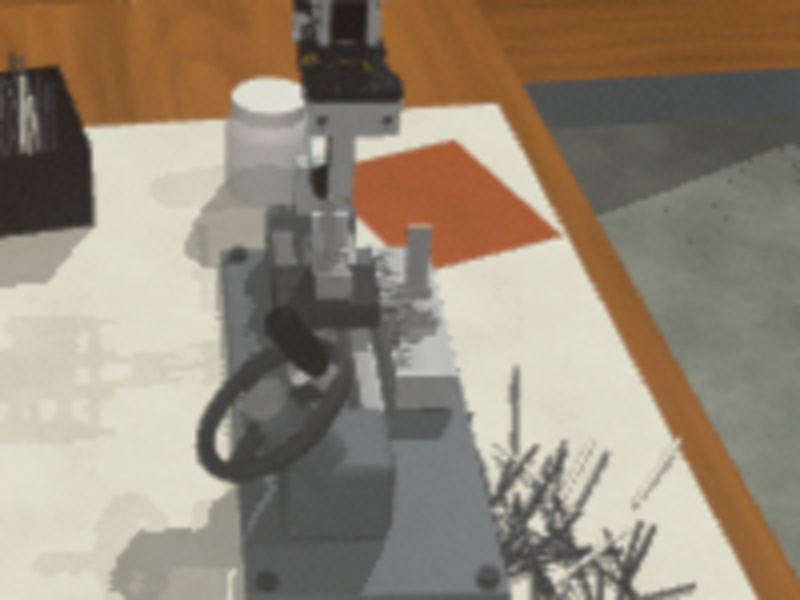

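jog_arm(deltas="0 0 0 0 46; 0 0 0 0 46; 0 0 -20 0 46; 0 0 -50 0 50; -5 20 -70 0 50; -15 65 -70 0 50; -30 120 -70 0 50; -45 175 -70 0 50; -49.5 220 -70 0 50; -49.5 234 -70 0 50")

```text
clock: 5.6
eef_pos: [583.5, -106.5, 247.9]
eef_rot: [3.141, -0.0, -0.091]
wrist_force: [-0.4, -0.5, 0.3]
finger_gap: 49.9
```

```bash
python3 - <<'E'
from h import *
s=manip.read_state();print(s['eef_pos'],s['eef_rot'],s['clock'],s['wrist_force'],s['finger_gap'])
grab("wrist","w5");grab("scene","scene5"); crop("scene5",220,130,420,330,3,"s5c")
grab("side","side5"); crop("side5",270,120,470,270,4,"s5d")
E
```

```text
[ 583.47497178 -106.48305482  247.89389485] [ 3.14113728e+00 -3.89092134e-04 -9.13718141e-02] 5.6 [-0.39144154 -0.52545773  0.25755831] 49.91314379095454
```

View pics/w5.png

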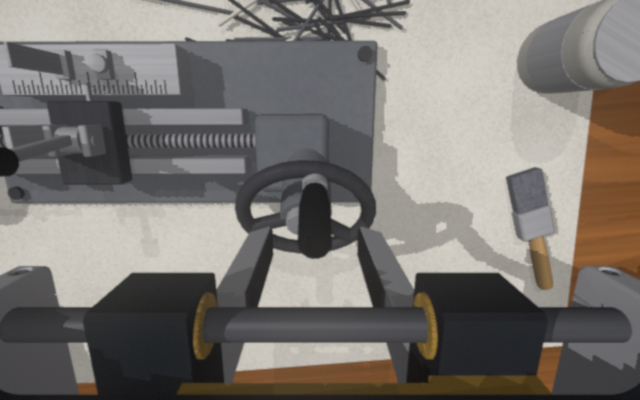

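View pics/s5c.png

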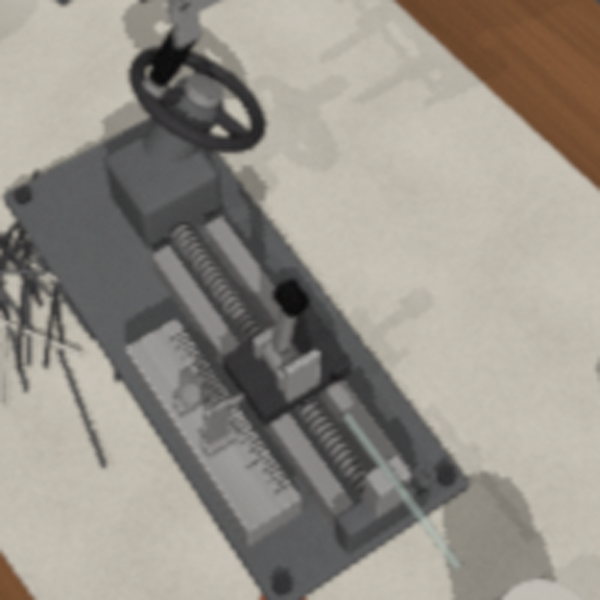

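View pics/s5d.png

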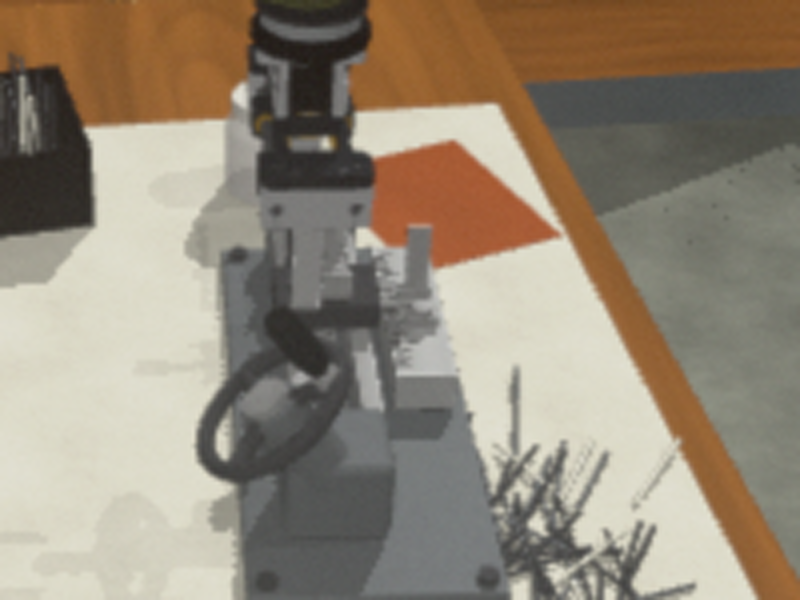

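```bash
cat >> h.py <<'E'
GX=np.array([.9957,-.0924,0]);GY=np.array([.0924,.9957,0]);O=np.array([610,30,0.])
def g(X): X=np.asarray(X)-O; return np.stack([X@GX,X@GY,X[...,2]],-1)
def cloud(d,W,K):
    us,vs=np.meshgrid(np.arange(640),np.arange(400)); R=np.stack([us,vs,np.ones_like(us)],-1)@np.linalg.inv(K).T@W[:3,:3].T
    return W[:3,3]+R*d[...,None]
E
python3 - <<'E'
from h import *
p,d,W,K=load("w5"); X=g(cloud(d,W,K))
n=np.array([-np.sin(.611),0,np.cos(.611)]);e1=np.array([np.cos(.611),0,np.sin(.611)])
m=np.zeros(d.shape,bool); m[170:262,295:338]=True
m&=(p.max(2)<45)&(X[...,2]>150)&(X[...,2]<225); Q=X[m]
vs,us=np.where(m); print(m.sum(),us.min(),us.max(),vs.min(),vs.max())
print("n range",np.percentile(Q@n,[1,50,99]),"e1",np.percentile(Q@e1,[1,50,99]),"y",np.percentile(Q[:,1],[1,50,99]))
print("tcp gauge",g(manip.read_state()['eef_pos']))
# wheel rim from here
m=(p.max(2)<110)&(X[...,2]>75)&(X[...,2]<165)&(abs(X[...,1]+130)<75)&(abs(X[...,0]+25)<70)
Q=X[m]; s=Q@n; k=(s>112)&(s<134); u=Q[k]@e1;v=Q[k][:,1]
from scipy.optimize import least_squares
f=least_squares(lambda q:np.clip(np.hypot(u-q[0],v-q[1])-58,-8,8),[50,-130],loss='soft_l1',f_scale=2)
r=np.hypot(u-f.x[0],v-f.x[1]);print(k.sum(),f.x,np.histogram(r,np.arange(0,80,5))[0],np.median(s[k][(r>50)&(r<66)]))
crop("w5",0,20,200,140,4,"w5p")
E
```

```text
1992 298 330 184 256
n range [137.72419933 172.76599207 192.16825872] e1 [ 95.09081657 105.91060978 108.9240182 ] y [-149.4133344  -139.20375398 -128.50854212]
tcp gauge [ -13.02959992 -135.39380958  247.50562879]
4818 [  52.42942484 -130.44090493] [   0    1   15  228  156   74  112  118  118  208 1039 2058  691    0
    0] 125.22461879928764
```

View pics/w5p.png

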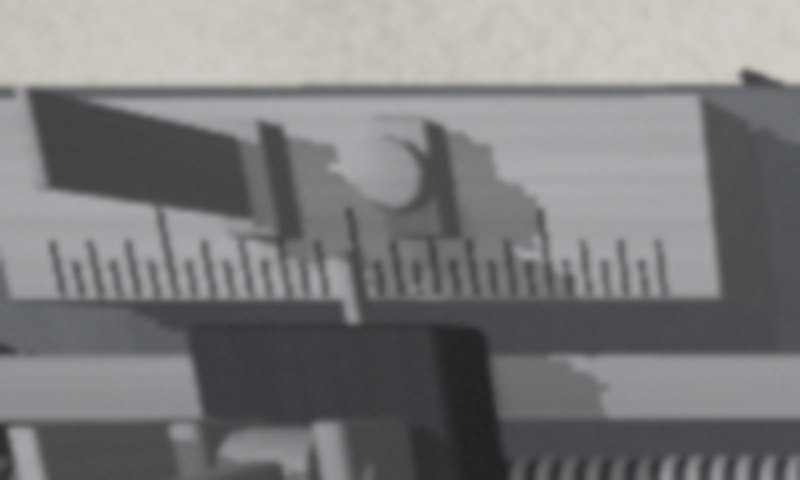

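jog_arm(deltas="-2 3.6 15 0 50; -2 3.6 35 0 50; -2 3.6 52 0 50; -2 3.6 60 0 50; -2 3.6 60 0 36; -2 3.6 60 0 24; -2 3.6 60 0 18; -2 3.6 60 0 18; -2 3.6 60 0 18; -2 3.6 60 0 18", squeeze=20)

```text
clock: 7.0
eef_pos: [582.6, -106.8, 188.0]
eef_rot: [3.142, -0.001, -0.088]
wrist_force: [0.9, 0.2, 6.4]
finger_gap: 23.8
```

```bash
python3 - <<'E'
from h import *
s=manip.read_state();print(s['eef_pos'],g(s['eef_pos']),s['eef_rot'],s['clock'],s['wrist_force'],s['finger_gap'])
p,d,W,K=grab("wrist","w6")
crop("w6",0,0,240,150,3,"w6p")
E
```

```text
[ 582.60322534 -106.81193716  187.99607694] [ -14.63754553 -138.75510781  187.99607694] [ 3.14150227e+00 -9.37440344e-04 -8.81498950e-02] 7.0 [0.86918364 0.23860305 6.43518436] 23.826109382263937
```

View pics/w6.png

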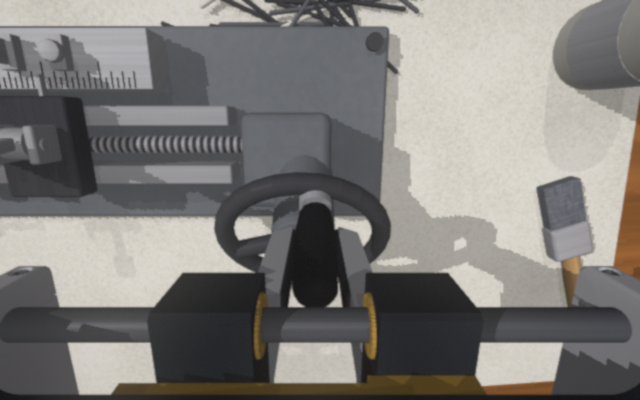

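View pics/w6p.png

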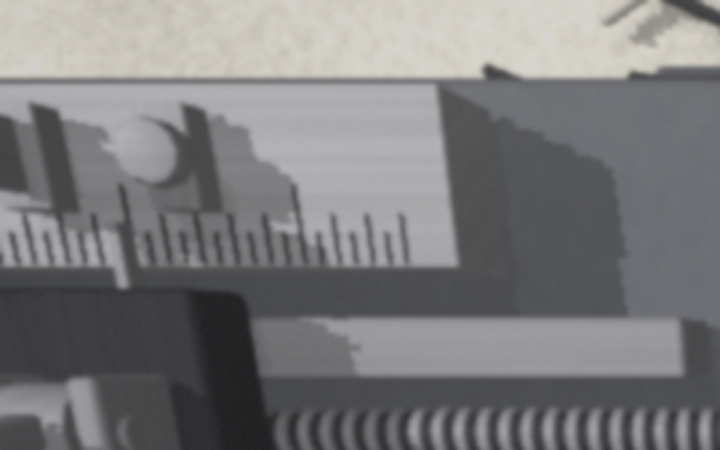

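```bash
python3 - <<'E'
from h import *
crop("w2",240,0,400,80,5,"w2p"); crop("w1",440,0,540,120,6,"w1p")
E
```

```text
(no output)
```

View pics/w2p.png

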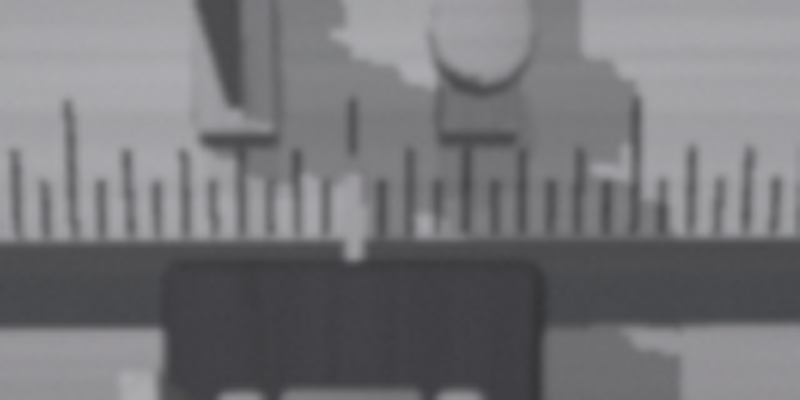

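View pics/w1p.png

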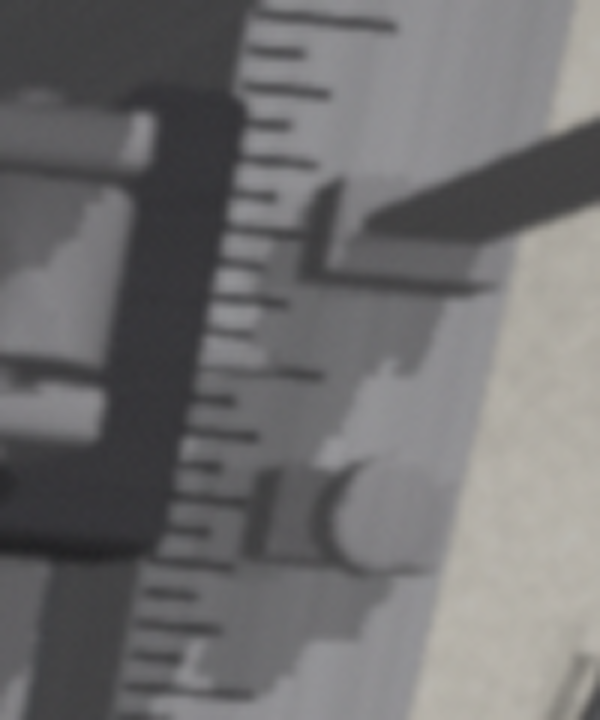

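```bash
cat >> h.py <<'E'
def rows(p0,dps,grip=18):
    out=[]
    for dp in dps:
        a=p0+dp; de=50*(np.cos(a)-np.cos(p0)); dy=50*(np.sin(a)-np.sin(p0))
        out.append(f"{de*.819:.1f} {-dy:.1f} {-de*.5736:.1f} 0 {grip}")
    return "; ".join(out)
E
python3 - <<'E'
from h import *
p,d,W,K=load("w2")
a=plane(W,K,(240+354/5,38),55);b=plane(W,K,(240+237/5,27),55);print(g(a),g(b))
p0=-0.172
print(rows(p0,np.r_[.1,.3,.6,.9,1.2,1.5,1.8,2.1,2.4,2.7]))
p1=p0+2.7
print(rows(p1,np.arange(1,11)*.3))
print(rows(p1+3,np.r_[np.arange(1,9)*.3,2.5,2.5]))
E
```

```text
[86.0117948  99.52391452 55.        ] [ 94.76384549 119.83230797  55.        ]
0.5 -5.0 -0.3 0 18; 0.3 -14.9 -0.2 0 18; -3.1 -29.3 2.2 0 18; -9.8 -41.8 6.8 0 18; -19.2 -51.4 13.4 0 18; -30.5 -57.1 21.4 0 18; -42.7 -58.5 29.9 0 18; -54.7 -55.4 38.3 0 18; -65.4 -48.1 45.8 0 18; -73.8 -37.3 51.7 0 18
-5.5 13.4 3.8 0 18; -7.5 28.1 5.2 0 18; -5.8 42.9 4.1 0 18; -0.6 56.5 0.4 0 18; 7.6 67.5 -5.3 0 18; 18.1 75.1 -12.7 0 18; 30.0 78.6 -21.0 0 18; 42.2 77.6 -29.6 0 18; 53.7 72.3 -37.6 0 18; 63.3 63.1 -44.3 0 18
7.0 -12.3 -4.9 0 18; 10.6 -26.5 -7.5 0 18; 10.7 -41.5 -7.5 0 18; 7.1 -55.8 -5.0 0 18; 0.3 -68.2 -0.2 0 18; -9.3 -77.5 6.5 0 18; -20.6 -83.0 14.5 0 18; -32.8 -84.1 23.0 0 18; -36.9 -83.5 25.8 0 18; -36.9 -83.5 25.8 0 18
```

jog_arm(deltas="0.5 -5.0 -0.3 0 18; 0.3 -14.9 -0.2 0 18; -3.1 -29.3 2.2 0 18; -9.8 -41.8 6.8 0 18; -19.2 -51.4 13.4 0 18; -30.5 -57.1 21.4 0 18; -42.7 -58.5 29.9 0 18; -54.7 -55.4 38.3 0 18; -65.4 -48.1 45.8 0 18; -73.8 -37.3 51.7 0 18")

```text
clock: 8.3
eef_pos: [511.9, -63.1, 136.0]
eef_rot: [-3.142, -0.001, -0.088]
wrist_force: [2.4, -3.0, 11.8]
finger_gap: 23.8
```

```bash
python3 - <<'E'
from h import *
s=manip.read_state();print(s['eef_pos'],g(s['eef_pos']),s['clock'],s['wrist_force'],s['finger_gap'])
grab("wrist","w7")
E
```

```text
[511.93225689 -63.13514185 136.01815684] [ -89.0403647  -101.7961202   136.01815684] 8.3 [ 2.41039981 -2.99104233 11.78873134] 23.795434857305416
```

View pics/w7.png

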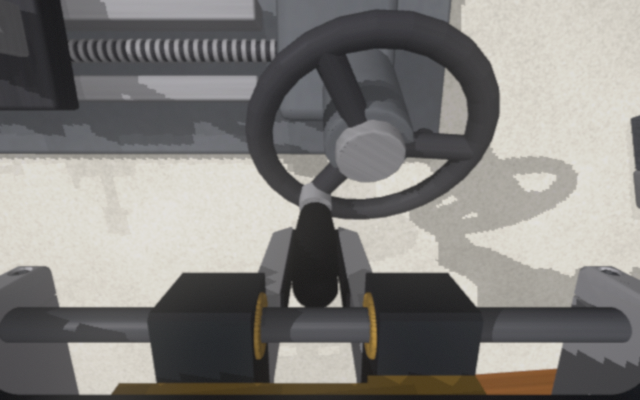

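jog_arm(deltas="-5.5 13.4 3.8 0 18; -7.5 28.1 5.2 0 18; -5.8 42.9 4.1 0 18; -0.6 56.5 0.4 0 18; 7.6 67.5 -5.3 0 18; 18.1 75.1 -12.7 0 18; 30.0 78.6 -21.0 0 18; 42.2 77.6 -29.6 0 18; 53.7 72.3 -37.6 0 18; 63.3 63.1 -44.3 0 18")

```text
clock: 9.6
eef_pos: [569.3, -131.9, 180.2]
eef_rot: [3.141, 0.002, -0.089]
wrist_force: [-7.3, 0.7, 3.8]
finger_gap: 23.2
```

jog_arm(deltas="7.0 -12.3 -4.9 0 18; 10.6 -26.5 -7.5 0 18; 10.7 -41.5 -7.5 0 18; 7.1 -55.8 -5.0 0 18; 0.3 -68.2 -0.2 0 18; -9.3 -77.5 6.5 0 18; -20.6 -83.0 14.5 0 18; -32.8 -84.1 23.0 0 18; -36.9 -83.5 25.8 0 18; -36.9 -83.5 25.8 0 18")

```text
clock: 10.85
eef_pos: [539.3, -44.8, 153.9]
eef_rot: [-3.141, 0.002, -0.088]
wrist_force: [-5.9, 2.1, 4.3]
finger_gap: 23.3
```

```bash
python3 - <<'E'
from h import *
s=manip.read_state();print(s['eef_pos'],g(s['eef_pos']),s['clock'],s['wrist_force'],s['finger_gap'])
grab("wrist","w8");grab("scene","scene8"); crop("scene8",250,210,370,330,5,"s8c")
E
```

```text
[539.32793913 -44.76374847 153.94900284] [-63.46000065 -80.97236278 153.94900284] 10.85 [-5.90107623  2.06021314  4.32201644] 23.294526309767708
```

View pics/w8.png

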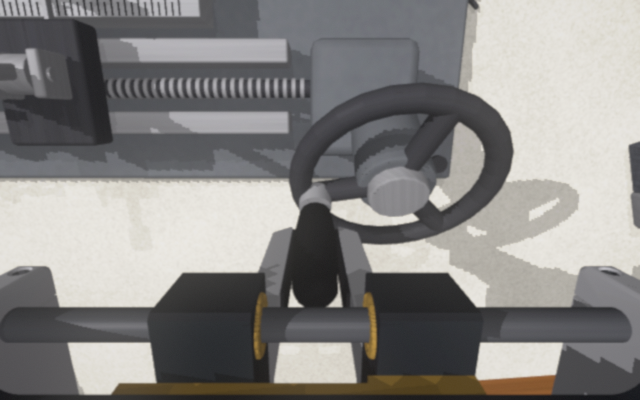

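View pics/s8c.png

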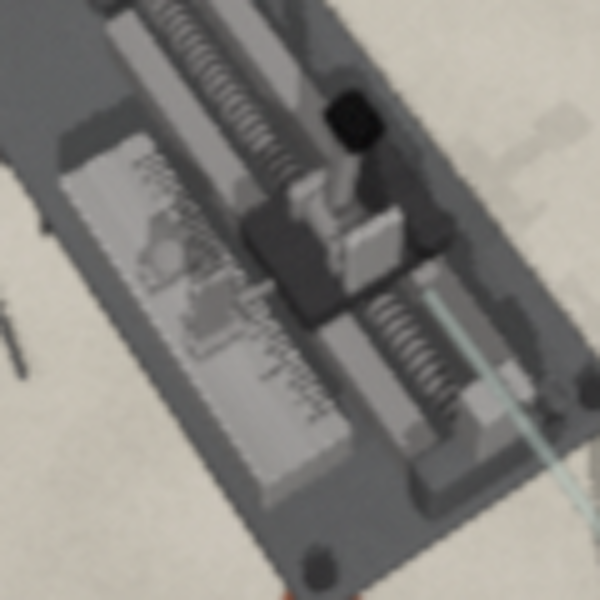

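```bash
python3 - <<'E'
from h import *
crop("w8",0,0,200,60,4,"w8p")
E
```

```text
(no output)
```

View pics/w8p.png

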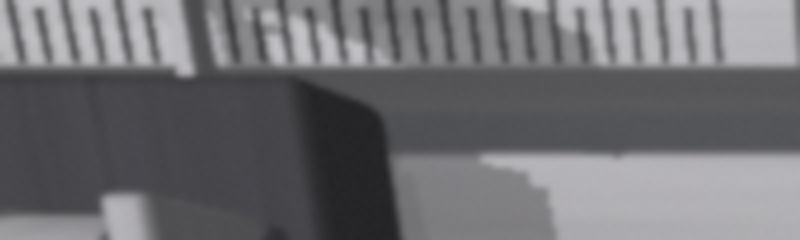

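```bash
python3 - <<'E'
from h import *
p,d,W,K=load("w8"); print(g(plane(W,K,(46.2,10),55)), g(dep(W,K,d,(46,12))), "ledge end",g(plane(W,K,(199.5,10),50)))
p,d,W,K=load("w2"); print("w2 end",g(plane(W,K,(418,45),50)))
p,d,W,K=load("w5"); print("w5 ptr",g(plane(W,K,(86.5,91),55)),"tall",g(plane(W,K,(62,80),50)),"end",g(plane(W,K,(179.5,93),50)))
E
```

```text
[ 81.85725147 115.3055818   55.        ] [ 79.04095578 111.51397063  60.64497728] ledge end [83.79884004  4.91735929 50.        ]
w2 end [81.29885104  3.67810237 50.        ]
w5 ptr [ 82.05566126 100.74785981  55.        ] tall [ 93.37922553 128.00656047  50.        ] end [80.52409159  5.29818316 50.        ]
```

```bash
python3 - <<'E'
from h import *
print(rows(-.172+8.2,np.r_[.15,.45,.75,1.05,1.35,1.65,1.95,2.25,2.55,2.7]))
E
```

```text
-5.9 1.8 4.2 0 18; -16.8 8.7 11.8 0 18; -25.6 19.1 17.9 0 18; -31.4 32.3 22.0 0 18; -33.8 46.9 23.7 0 18; -32.6 61.8 22.8 0 18; -27.8 75.5 19.4 0 18; -19.8 86.9 13.9 0 18; -9.5 94.9 6.7 0 18; -3.7 97.5 2.6 0 18
```

jog_arm(deltas="-5.9 1.8 4.2 0 18; -16.8 8.7 11.8 0 18; -25.6 19.1 17.9 0 18; -31.4 32.3 22.0 0 18; -33.8 46.9 23.7 0 18; -32.6 61.8 22.8 0 18; -27.8 75.5 19.4 0 18; -19.8 86.9 13.9 0 18; -9.5 94.9 6.7 0 18; -3.7 97.5 2.6 0 18")

```text
clock: 12.2
eef_pos: [527.9, -141.3, 151.9]
eef_rot: [-3.14, 0.001, -0.088]
wrist_force: [-5.3, 9.3, 6.8]
finger_gap: 23.5
```

```bash
python3 - <<'E'
from h import *
s=manip.read_state();print(s['eef_pos'],g(s['eef_pos']),s['clock'],s['wrist_force'],s['finger_gap'])
E
```

```text
[ 527.9059555  -141.30705805  151.92761189] [ -65.91226794 -178.15592741  151.92761189] 12.2 [-5.25291675  9.29423595  6.75451815] 23.543000351480217
```

jog_arm(deltas="0 0 0 0 40; 0 0 0 0 46; 0 0 -30 0 46; 0 0 -70 0 46; 5 -15 -110 0 46; 20 -60 -110 0 46; 35 -115 -110 0 46; 52 -170 -110 0 46; 68 -225 -110 0 46; 80 -270 -110 0 46")

```text
clock: 13.45
eef_pos: [631.7, 122.1, 261.1]
eef_rot: [3.141, 0.001, -0.088]
wrist_force: [-0.3, -0.7, 0.1]
finger_gap: 45.6
```

jog_arm(deltas="6 -20 0 0 46; 6 -26 0 0 46; 6 -26 0 0 46; 6 -26 0 0 46; 6 -26 0 0 46; 6 -26 0 0 46; 6 -26 0 0 46; 6 -26 0 0 46; 6 -26 0 0 46; 6 -26 0 0 46")

```text
clock: 14.7
eef_pos: [639.7, 145.4, 261.6]
eef_rot: [-3.142, 0.0, -0.088]
wrist_force: [-0.2, -0.1, 0.9]
finger_gap: 45.9
```

```bash
python3 - <<'E'
from h import *
s=manip.read_state();print(s['eef_pos'],g(s['eef_pos']),s['eef_rot'],s['clock'],s['wrist_force'],s['finger_gap'])
grab("wrist","w9"); grab("side","side9");crop("w9",230,60,390,180,5,"w9p")
E
```

```text
[639.72552309 145.35584056 261.63387689] [ 18.93882367 117.60644878 261.63387689] [-3.14159129e+00  2.92547352e-05 -8.81631570e-02] 14.7 [-0.20811261 -0.12678713  0.94810858] 45.907088263153696
```

View pics/w9.png

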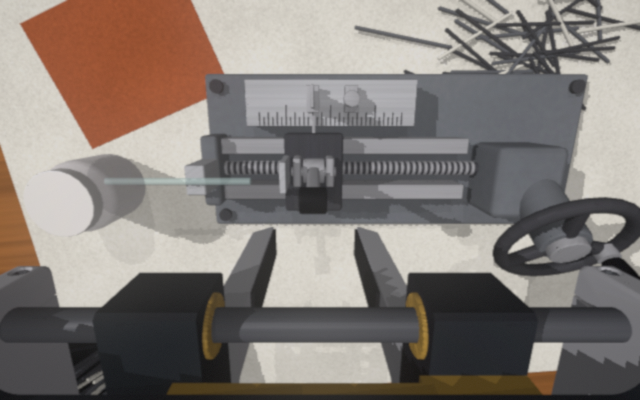

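View pics/w9p.png

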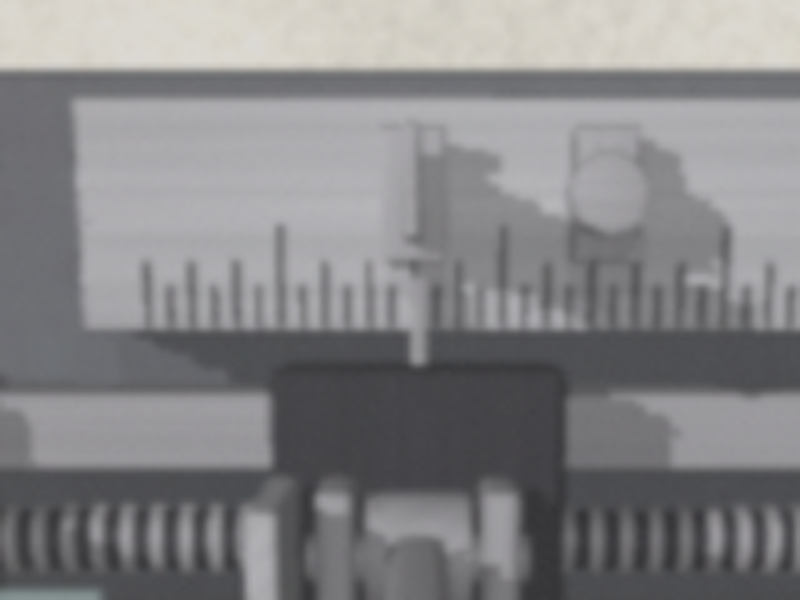

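```bash
python3 - <<'E'
from h import *
p,d,W,K=load("w9")
c=p[75:150,295:340,::-1]; c=np.clip((c.astype(float)-40)*1.5,0,255).astype(np.uint8); cv2.imwrite("pics/w9q.png",cv2.resize(c,None,fx=10,fy=8,interpolation=cv2.INTER_NEAREST))
P0=plane(W,K,(313.5,118),55)
for z in (55,118): print(z,proj(W,K,P0+GX*15+[0,0,z-55]))
X=g(cloud(d,W,K))
sub=X[75:120,295:340]; 
for v in range(82,122,4): print(v,[f"{X[v,u,2]:.0f}" for u in range(302,330)])
E
```

```text
55 [313.5540405  103.97606317]
118 [313.32612815 102.02675429]
82 ['50', '49', '49', '52', '50', '49', '50', '51', '50', '50', '50', '50', '49', '50', '50', '51', '49', '50', '50', '51', '51', '51', '50', '49', '50', '51', '51', '51']
86 ['51', '51', '50', '50', '61', '59', '61', '61', '118', '119', '118', '117', '62', '59', '62', '60', '60', '51', '49', '51', '51', '50', '50', '50', '50', '49', '49', '49']
90 ['51', '49', '51', '50', '60', '61', '60', '60', '118', '118', '118', '118', '61', '61', '61', '61', '60', '48', '50', '50', '50', '50', '50', '50', '50', '52', '50', '50']
94 ['50', '50', '51', '51', '60', '61', '61', '60', '117', '118', '118', '118', '60', '61', '59', '61', '61', '50', '51', '50', '50', '51', '50', '52', '50', '50', '50', '51']
98 ['51', '50', '50', '50', '61', '61', '62', '60', '119', '118', '119', '115', '59', '61', '60', '60', '60', '49', '51', '49', '52', '50', '50', '51', '51', '50', '52', '49']
102 ['52', '50', '50', '51', '60', '61', '61', '62', '117', '118', '119', '118', '60', '61', '60', '60', '60', '50', '50', '51', '49', '51', '50', '51', '51', '49', '51', '50']
106 ['50', '50', '50', '49', '62', '61', '60', '60', '118', '118', '118', '117', '61', '61', '60', '59', '61', '50', '51', '50', '50', '51', '51', '50', '50', '52', '49', '51']
110 ['52', '50', '51', '51', '59', '60', '59', '61', '61', '59', '60', '60', '59', '60', '61', '61', '60', '51', '49', '50', '50', '49', '49', '51', '51', '48', '50', '49']
114 ['50', '50', '51', '52', '50', '52', '51', '50', '51', '49', '52', '51', '51', '51', '50', '52', '50', '52', '50', '51', '50', '49', '50', '49', '50', '50', '50', '51']
118 ['49', '50', '50', '50', '52', '51', '51', '49', '50', '50', '59', '58', '59', '50', '51', '52', '50', '50', '50', '52', '50', '50', '49', '50', '50', '50', '51', '50']
```

View pics/w9q.png

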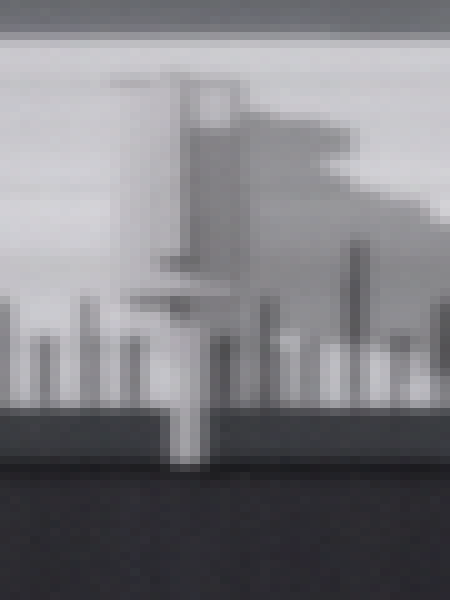

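```bash
python3 - <<'E'
from h import *
p,d,W,K=load("w9"); X=cloud(d,W,K); G=g(X); z=X[...,2]
cols=np.arange(298,332)
blk=[];bt=[];pt=[]
for v in range(86,110): 
    k=[u for u in cols if 55<z[v,u]<66 or z[v,u]>110]; blk.append((min(k)+max(k))/2)
    k=[u for u in cols if z[v,u]>110]; 
    if k: bt.append((min(k)+max(k))/2)
for v in range(114,136):
    k=[u for u in cols if 54.5<z[v,u]<66]; pt.append((v,[(u,round(float(z[v,u]))) for u in k]))
b,t=np.mean(blk),np.mean(bt)
for r in pt: print(r)
print("block",b,g(plane(W,K,(b,98),60))[1],"blade",t,g(plane(W,K,(t,98),118))[1])
gr=p.astype(float).mean(2)
for v in (118,120,122,124,126,128,130): print(v,gr[v,306:322].round(0).tolist())
for u in(312,313,314): print(u,g(plane(W,K,(u,122),58))[1])
# low clip block, ledge
E
```

```text
(114, [])
(115, [(np.int64(312), 58), (np.int64(313), 59), (np.int64(314), 59)])
(116, [(np.int64(312), 58), (np.int64(313), 59), (np.int64(314), 58)])
(117, [(np.int64(312), 59), (np.int64(313), 59), (np.int64(314), 61)])
(118, [(np.int64(312), 59), (np.int64(313), 58), (np.int64(314), 59)])
(119, [(np.int64(312), 59), (np.int64(313), 59), (np.int64(314), 59)])
(120, [(np.int64(312), 59), (np.int64(313), 59), (np.int64(314), 58)])
(121, [(np.int64(312), 58), (np.int64(313), 59), (np.int64(314), 58)])
(122, [(np.int64(312), 60), (np.int64(313), 60), (np.int64(314), 59)])
(123, [(np.int64(312), 59), (np.int64(313), 59), (np.int64(314), 59)])
(124, [(np.int64(312), 59), (np.int64(313), 58), (np.int64(314), 59)])
(125, [(np.int64(312), 59), (np.int64(313), 58), (np.int64(314), 60)])
(126, [(np.int64(312), 59), (np.int64(313), 59), (np.int64(314), 58)])
(127, [(np.int64(312), 58), (np.int64(313), 58), (np.int64(314), 58)])
(128, [(np.int64(312), 59), (np.int64(313), 58), (np.int64(314), 60)])
(129, [(np.int64(312), 59), (np.int64(313), 58), (np.int64(314), 59)])
(130, [(np.int64(312), 59
[... 442 characters left out ...]
69.0, 169.0, 161.0, 154.0, 147.0, 130.0, 105.0, 97.0, 117.0, 131.0, 127.0, 108.0]
122 [163.0, 138.0, 124.0, 151.0, 170.0, 172.0, 167.0, 158.0, 147.0, 129.0, 106.0, 97.0, 118.0, 130.0, 127.0, 108.0]
124 [160.0, 139.0, 127.0, 149.0, 165.0, 168.0, 164.0, 156.0, 146.0, 129.0, 106.0, 99.0, 117.0, 127.0, 119.0, 103.0]
126 [100.0, 97.0, 95.0, 97.0, 104.0, 115.0, 141.0, 151.0, 138.0, 111.0, 90.0, 86.0, 87.0, 90.0, 90.0, 85.0]
128 [81.0, 81.0, 80.0, 81.0, 82.0, 98.0, 135.0, 149.0, 137.0, 109.0, 86.0, 79.0, 80.0, 81.0, 80.0, 80.0]
130 [80.0, 79.0, 79.0, 80.0, 82.0, 98.0, 134.0, 149.0, 137.0, 106.0, 85.0, 79.0, 80.0, 80.0, 81.0, 81.0]
312 120.25645999494006
313 119.14865994374074
314 118.04085655581528
```

```bash
python3 - <<'E'
from h import *
p,d,W,K=load("w9"); G=g(cloud(d,W,K))
m=np.zeros(d.shape,bool); m[170:225,295:332]=True; m&=(p.max(2)<60)&(G[...,2]>140); vs,us=np.where(m)
Q=G[m]; print(m.sum(),us.min(),us.max(),vs.min(),vs.max(),Q.min(0),Q.max(0),np.median(Q,0))
t=Q[Q[:,2]>182]; print(len(t), t.mean(0))
p,d,W,K=load("side9"); crop("side9",300,120,440,230,5,"s9"); 
E
```

```text
710 299 327 187 212 [ 17.05139426 108.02921441 173.26864938] [ 92.32412538 129.47383648 427.09043018] [ 28.13179532 118.37095822 185.0419138 ]
592 [ 26.46330144 118.69566009 185.99850961]
```

View pics/s9.png

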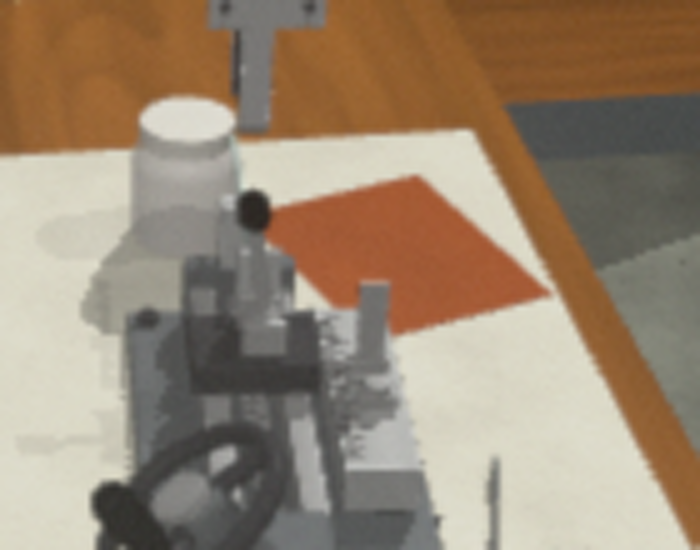

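jog_arm(deltas="15 -1 0 0 20; 34 -1 0 0 0; 34 -1 0 0 0; 34 -1 0 0 0; 34 -1 10 0 0; 34 -1 30 0 0; 34 -1 50 0 0; 34 -1 68 0 0; 34 -1 80 0 0; 34 -1 82 0 0")

```text
clock: 16.05
eef_pos: [673.4, 143.3, 178.8]
eef_rot: [3.141, 0.001, -0.088]
wrist_force: [0.6, 1.0, 1.1]
finger_gap: 0.5
```

jog_arm(deltas="-7 0 0 0 0; -15 0 0 0 0; -22 0 0 0 0; -29 0 1.5 0 0; -37 0 5 0 0; -44 0 9 0 0; -51 0 14 0 0; -58 0 19 0 0; -54 0 10 0 0; -52 0 -15 0 0")

```text
clock: 17.3
eef_pos: [621.6, 147.9, 195.1]
eef_rot: [3.141, 0.002, -0.088]
wrist_force: [-0.1, 1.0, -0.1]
finger_gap: 0.2
```

```bash
python3 - <<'E'
from h import *
s=manip.read_state();print(g(s['eef_pos']),s['eef_rot'],s['clock'],s['wrist_force'],s['finger_gap'])
grab("side","side10");crop("side10",300,120,440,230,5,"s10");p,d,W,K=grab("wrist","w10")
G=g(cloud(d,W,K))
m=np.zeros(d.shape,bool); m[:,280:350]=True; m&=(p.max(2)<60)&(G[...,2]>100)&(G[...,2]<185)&(G[...,0]<20)&(G[...,0]>-60);vs,us=np.where(m); print(m.sum(),vs.min(),vs.max(),us.min(),us.max(),np.percentile(G[m],[2,50,98],axis=0))
E
```

```text
[  0.62551561 118.42858731 195.07355738] [ 3.14121067e+00  1.85829135e-03 -8.81721380e-02] 17.3 [-0.11858468  1.0485124  -0.1258009 ] 0.191871387191929Traceback (most recent call last):
  File "<stdin>", line 5, in <module>
    return umr_minimum(a, axis, None, out, keepdims, initial, where)
ValueError: zero-size array to reduction operation minimum which has no identity
```

View pics/s10.png

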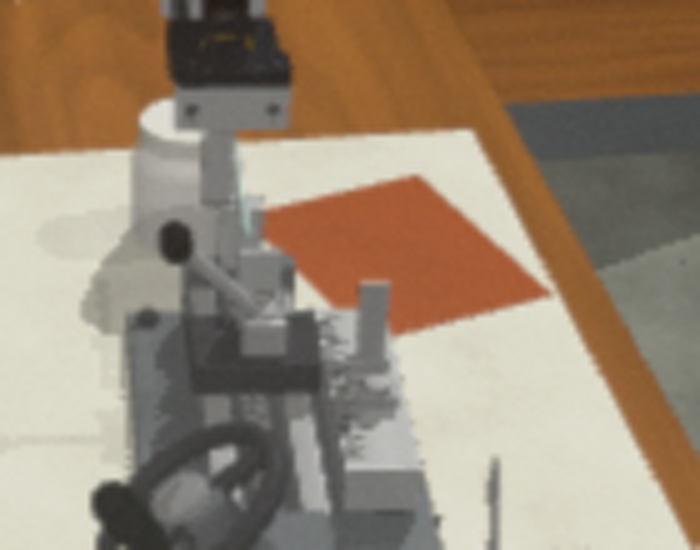

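View pics/w10.png

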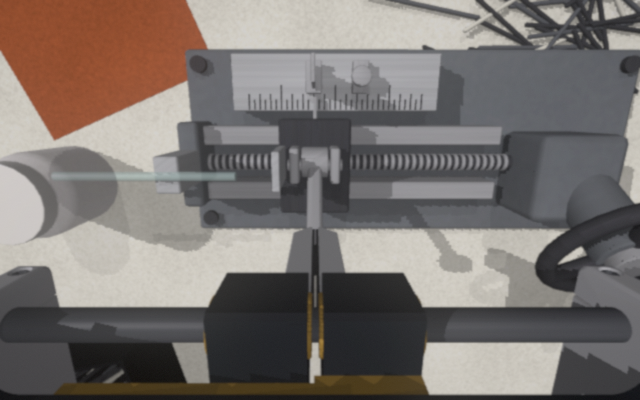

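jog_arm(deltas="-14 0 -5 0 0; -26 0 0 0 0; -27 0 15 0 0; -31 0 25 0 0; -36 0 33 0 0; -43 0 46 0 0; -47 0 57 0 0; -49 0 66 0 0; -50 0 73 0 0; -50 0 79 0 0")

```text
clock: 18.65
eef_pos: [571.7, 152.6, 116.3]
eef_rot: [-3.141, 0.002, -0.088]
wrist_force: [-26.3, -1.7, 55.2]
finger_gap: 0.2
```

jog_arm(deltas="0 0 1 0 0; 0 0 2 0 0; 0 0 3 0 0; 0 0 3 0 0; 0 0 3 0 0; 0 0 3 0 0; 0 0 3 0 0; 0 0 3 0 0; 0 0 3 0 0; 0 0 3 0 0")

```text
clock: 19.9
eef_pos: [571.8, 152.9, 116.3]
eef_rot: [-3.141, -0.0, -0.088]
wrist_force: [-26.4, -1.2, 49.0]
finger_gap: 0.4
```

```bash
python3 - <<'E'
from h import *
s=manip.read_state();print(g(s['eef_pos']),s['clock'],s['wrist_force'],s['finger_gap'])
grab("side","side11");crop("side11",300,120,440,230,5,"s11");p,d,W,K=grab("wrist","w11")
E
```

```text
[-49.37845228 118.81207767 116.3164407 ] 19.9 [-26.41745368  -1.18397487  48.96020239] 0.43323861664543206
```

View pics/s11.png

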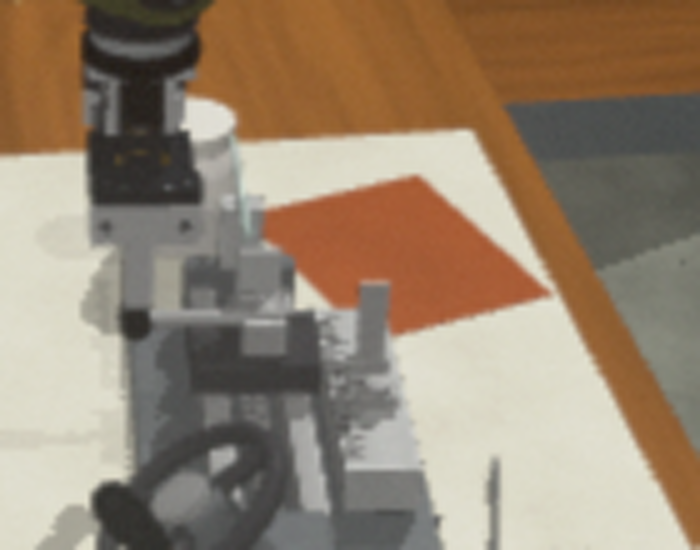

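View pics/w11.png

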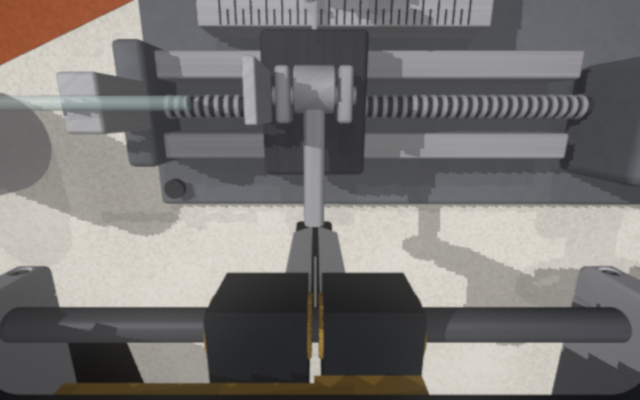

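jog_arm(deltas="0 0 -10 0 0; 0 0 -30 0 0; 0 0 -60 0 0; 0 0 -100 0 0; 15 0 -140 0 0; 35 0 -150 0 20; 55 0 -150 0 46; 69 0 -150 0 46; 69 0 -150 0 46; 69 0 -150 0 46")

```text
clock: 21.25
eef_pos: [640.5, 146.3, 262.0]
eef_rot: [3.141, 0.001, -0.088]
wrist_force: [-0.2, -0.1, -0.5]
finger_gap: 45.0
```

```bash
python3 - <<'E'
from h import *
s=manip.read_state();print(g(s['eef_pos']),s['clock'],s['wrist_force'],s['qd'].round(3))
p,d,W,K=grab("wrist","w12");grab("side","side12");crop("w12",230,60,390,180,5,"w12p");crop("side12",300,120,440,230,5,"s12")
G=g(cloud(d,W,K)); z=G[...,2]; cols=np.arange(298,332)
blk=[];bt=[];pt=[]
for v in range(84,140):
    k=[u for u in cols if z[v,u]>110]; k2=[u for u in cols if z[v,u]>56]
    if len(k)>1: bt.append(np.mean([k[0],k[-1]])); blk.append(np.mean([k2[0],k2[-1]]))
    elif 1<len(k2)<6 : pt.append((v,k2[0],k2[-1]))
print(len(bt)); b,t=np.mean(blk),np.mean(bt); print(pt)
q=np.mean([x[1:] for x in pt if x[0]<136])
print("block",b,g(plane(W,K,(b,98),60))[1],"blade",t,g(plane(W,K,(t,98),118))[1],"ptr",q,g(plane(W,K,(q,122),58.5))[1])
m=(p.max(2)<60)&(G[...,2]>70)&(G[...,2]<130)&(G[...,0]<-20)&(G[...,0]>-75)&(abs(G[...,1]-118)<30); print("grip",m.sum(),np.percentile(G[m],[2,50,98],axis=0).round(1))
E
```

```text
[ 19.63161852 118.60361666 261.96000363] 21.25 [-0.1973979  -0.10046789 -0.54044845] [ 0.003 -0.014 -0.    -0.001  0.002 -0.   ]
24
[(116, np.int64(313), np.int64(314)), (117, np.int64(313), np.int64(314)), (118, np.int64(313), np.int64(314)), (119, np.int64(313), np.int64(314)), (120, np.int64(313), np.int64(314)), (121, np.int64(313), np.int64(314)), (122, np.int64(313), np.int64(314)), (123, np.int64(313), np.int64(314)), (124, np.int64(313), np.int64(314)), (125, np.int64(313), np.int64(314)), (126, np.int64(313), np.int64(314)), (127, np.int64(313), np.int64(314)), (128, np.int64(313), np.int64(314)), (129, np.int64(313), np.int64(319)), (130, np.int64(313), np.int64(314)), (131, np.int64(313), np.int64(330)), (132, np.int64(313), np.int64(314))]
block 313.0416666666667 120.13889049966943 blade 312.6666666666667 120.2036557855478 ptr 314.11764705882354 118.86334462615457
grip 239 [[-55.8 109.7  96.9]
 [-47.9 118.3 102.8]
 [-41.2 127.  104.8]]
```

View pics/w12p.png

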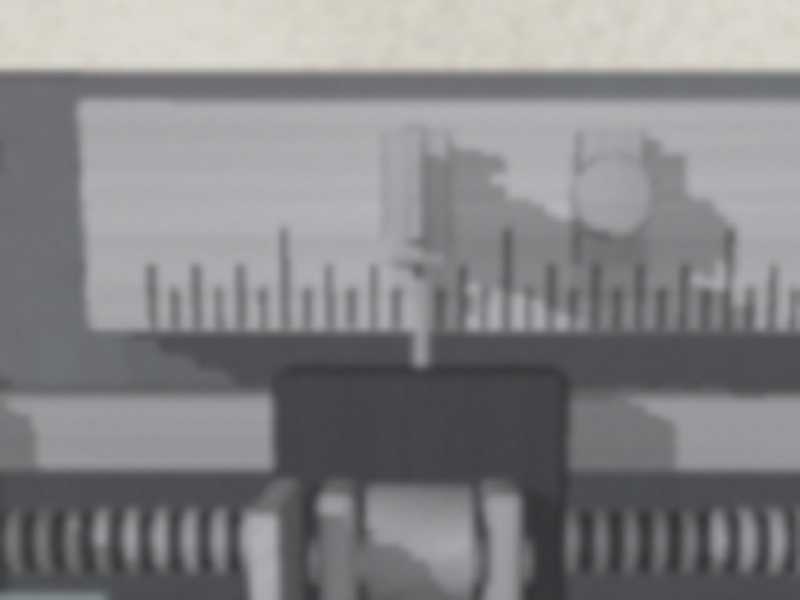

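View pics/s12.png

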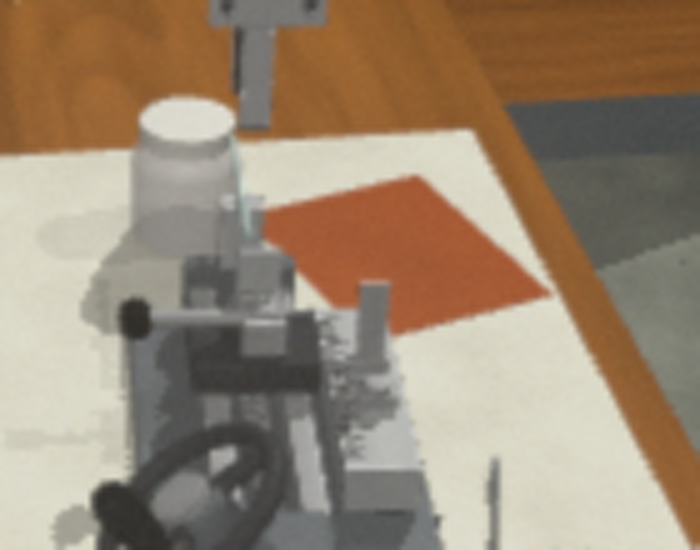

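```bash
python3 - <<'E'
from h import *
print(workorder.sign_off(), manip.read_state()['clock'])
E
```

```text
the job is handed in; nothing more can be done
the job is handed in; nothing more can be done
```

The rod gauge is set to the tall clip, the clamp lever is down again, and I handed the job in at about 21 s of the 72 s allowed. No verdict came back.

I gripped the lever's round end and swung it up to about 1.47 rad. I then wound the wheel anticlockwise by its handle for about 1.7 turns, in four moves. Finally I pushed the lever over with closed fingers and pressed it home with about 50 N.

**Last checks, after backing off:**
- **Pointer:** it stands about 0.6 to 1.1 mm short of the tall blade's line, on the wheel side. The limit is 2.5 mm. It was about 1.1 mm short before clamping, so pressing the lever did not noticeably move the carriage.
- **Why I left the offset:** I did not wind further because the backlash only lets the carriage drift towards +y. Even a full 3 mm drift should have stayed inside the limit.
- **Lever:** the grip's top was at about 104 mm, so its centre is at about 93 mm, the closed height given. The side view shows the lever level.
- **Robot:** it was clear of everything, with a wrist force of about 0.6 N. I never moved near the tin, jar, brush or rod box, but I did not re-measure their positions.

**Disagreements:** the first two readings of the pointer's start position, from different wrist views, differed by about 0.4 mm after correction. One averaged pointer column in the last check was pulled off by two stray depth rows. It gave 1.3 mm short, also inside the limit, so I set that figure aside.

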